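Shim the rocking plate shaker

TASK

The plate shaker rocks because one of its feet is too short. Push the orange wedge across the bench, thin end first, under that hanging foot until it is snug and the rocking stops; never pick the wedge up, do not shove the shaker out of its place, and leave the other things alone. Then press down firmly (about 10 N) with the fingertips on the yellow pad at that corner, and finish while still pressing, with the shaker standing level and firm.

Things in the scene. Friction and masses are not known exactly. Their poses are not given: they have to be found in the camera images.
- shaker: plate shaker, loose, 4 kg: off-white box 220 x 170 mm in plan with a blue band, top 97 mm above the bench; on its +x part a metal platform up to 125 mm high. Origin: centre of its plan at bench height; z up; display and knob along its -x edge. Black domed feet at x = +-85, y = +-115 mm, outside the housing under grey lugs 36 mm wide, undersides 30 mm and tops 44 mm above the bench
- short_foot (a point): lowest point of the short foot's dome (radius 10 mm), 8 mm above the bench when the shaker is level; in the shaker's frame at (-85, +115, 8) mm. The other three feet stand on the bench. The shaker rocks about the diagonal through this foot's two neighbours: 3 to 7 N on the yellow pad tip it by 3 degrees, and it falls back when released
- press_pad: round yellow pad, 32 mm diameter, 3 mm thick, rigidly on the housing's top at the corner above the short foot, at (-86, +60) mm in the shaker's frame. Origin: centre of its underside, 97 mm above the bench (pad's top at 100 mm). The platform begins 45 mm from its centre towards the shaker's +x and is 25 mm higher
- wedge: orange wedge, 100 g, flat on the bench, 120 mm long, 44 mm wide. Origin: centre of its underside; x points to the thin end (x = +60 mm, 3 mm high); thick end at x = -60 mm, a vertical face 25 mm high; top one straight slope. The level shaker's short foot just touches it at x = +34 mm in the wedge's frame; pushed further it jams and the force rises steeply. Slides with under 2 N, stays where wedged
- amber_bottle: bystander, to be left alone: amber bottle, 70 mm diameter, 140 mm high; origin at the centre of its underside
- beaker: bystander, to be left alone: beaker, glass, 72 mm diameter, 90 mm high; origin at the centre of its underside
- tube_rack: bystander, to be left alone: tube rack, green with capped tubes, 70 x 150 x 68 mm; origin at the centre of its underside
- microplate: bystander, to be left alone: microplate, flat pale plate, 128 x 86 x 15 mm; origin at the centre of its underside
- timer: bystander, to be left alone: timer, small white timer, 60 x 65 x 22 mm; origin at the centre of its underside
There are look-alikes about, which are no part of the job. What is meant by the wedge is not grey, and is the larger of those in its own colour.

How it is judged:
By the outcome, as a careful person would: the job done as asked, in the order asked, and still so for the second after the job is handed in, while the arm keeps its last pose, push and grip.
It also fails if it takes over 64 s, if anything falls off the work surface, if the arm or the gripper's body presses on something with over 40 N, if the wrist force passes 120 N, or if a joint passes its speed limit or range.

ROBOT

A 6-joint arm with a two-finger parallel gripper is mounted at the origin on the work surface. World frame = base frame: x ahead of the robot, y to its left, z up, the work surface at z = 0. Lengths are in m, angles in rad, forces in N, time in s.
With the tool pointing down it reaches from about 0.35 to 0.775 m from the base axis. Payload 5.5 kg.
Tool frame: the origin (TCP) lies at the very end of the fingers, on their centre line; the grasp point (between the pads) lies 19 mm behind it; x points along the fingers, y is the direction in which the jaws open and shut, and the axes are right-handed (so a half turn about x gives the same grasp; the last joint's range is limited). The gripper opens to 85 mm and grips with 20 to 120 N. Pads are 22 mm wide; open, the fingers measure 114 mm over their backs; the gripper's body (76 mm by 85 mm) begins 54 mm behind the grasp point. The pads swing forward as they close: fully open they stand 13 mm farther back than shut.
Start: joints at [-1.464, 0.313, 0.046, 1.304, 0, 1.431], TCP at [0.14, -0.558, 0.231] pointing down, gripper open.
Joint ranges: [-2.76, 2.76], [-0.86, 1.69], [-1.03, 1.26], [-2.2, 2.34], [-1.47, 1.5], [-3.14, 3.14]. Speed limits (rad/s): [2.57, 2.57, 3.14, 3.14, 3.14, 3.14].

INTERFACE

Orientations are given as a unit quaternion [w, x, y, z].
In Python, from workcell import readout, cams, env, finder gives the robot as it stands.
- The arm moves only by the tool drive_tool, never from a script. Its argument "moves" is a list that holds one entry, the list of rows, each a list of 7 numbers: the shift along the tool's x, y, z in m, then the turn, a rotation vector about the tool's x, y, z in rad, then the closure in counts, from 0 (fully open) to 255 (shut). A call has exactly 5 rows; each row is the pose to reach, as a shift and turn from the pose measured when the call began, along the tool's axes at that moment; what a row does not reach only later rows make up. A row lasts 1/8 s, in which the tool goes at most 62.5 mm and 10.7 degrees, less where a joint would pass 70% of its speed; a pose out of reach is approached as far as the arm can. A call with a gripper value outside its range is refused whole. The fingers move at their own pace and stop on an object; "squeeze" is the grip in N (left out, the last holds). Time passes only in rows, so rows that repeat a pose let the fingers close, or fill a call up. It gives the time, the measured TCP pose, the force and the opening at its end, in the units of the state.
- readout.get_state(): the state, without advancing time (a new reading comes with each control period).
- cams.read_camera(name): name is "scene" or "top" or "wrist"; returns the picture (480x640x3 uint8, blue, green, red); there is no depth.
- cams.camera_params(name): a dict with "mtx" (3x3 intrinsics, pixels), "R" (3x3) and "t" (3): a world point X has camera coordinates R X + t; the wrist camera has in their place "mount" (4x4, takes a point from camera to tool coordinates, whose origin is the TCP and whose axes are the tool frame's). Camera axes: x right, y down, z forward; pixel columns grow to the right and rows downward; lengths in m; the calibration is good to about 2 mm. A picture is of the moment at which its call begins: read the wrist's pose just before it. camera_params takes no time and is no camera call.
- env.hand_in(): hands the job in, once; it reports no verdict.
Trained networks look in the newest picture that a camera, given by its name, has taken for a name from the list of things; names that differ only in an ending like _2 or _b are one class to them, and where a whole thing is asked for, a point or a joint stands for the part that bears it (a point fixed in the world has none). Each returns a list of dicts, best first, with "conf" (0 to 1); they miss things now and then, are a little off and sometimes report something else, mostly with a low value. They report only what shows in the picture. A call takes as long as a camera call. They do not tell look-alikes from the thing itself.
- finder.regions_of(camera, name): "pixels" (480x640 bool, what is visible of it) and "point" ([column, row] in pixels, amid what is visible of it).
The state is a dict: "clock": time; "joint_pos": joint angles; "qvel": joint speeds; "tau": joint torques, N m; "tcp_pos": TCP position; "orientation": TCP orientation; "wrist_force": force on the tool from outside, world axes, zero at the start; "ft_torque": the same for the moment, N m; "finger_gap": finger opening in m.
Only numpy, scipy, OpenCV 4.12 (cv2) and the standard library are available. Lean on these libraries where they do the work, as an engineer would, in place of code of your own. Each camera call takes 0.05 s, during which the arm holds its last target.

## Working session

There is one attempt and no reset: what is moved stays moved. The work goes in short steps, Python scripts to look and compute and a tool call to move; the robot and the scene stay as the last step left them, time stands still between calls to the robot, and variables do not carry over. Pictures are saved under pics/ and viewed, and the job is handed in when it is done.

Besides the shell and the picture viewer there is one more tool, called by a JSON object that holds its "fn" and its "kwargs". drive_tool: Moves the arm, as the interface text tells. Its arguments: {"type":"object","properties":{"moves":{"type":"array"},"squeeze":{"type":"number"}},"required":["moves"]}

```bash
mkdir -p pics; ls; python3 - <<'E'
from workcell import readout,cams,env,finder
import cv2,numpy as np
s=readout.get_state();print(s)
for c in ['scene','top','wrist']:
    im=cams.read_camera(c);cv2.imwrite(f'pics/{c}0.png',im)
    print(c,cams.camera_params(c))
E
```

```text
pics
{'clock': 0.0, 'joint_pos': array([-1.46357729e+00,  3.14010333e-01,  4.49820110e-02,  1.30355719e+00,
       -3.38866555e-05,  1.43118602e+00]), 'qvel': array([ 1.49703191e-04, -5.81479546e-04,  2.40866050e-05,  1.14425150e-03,
        5.76138618e-04,  2.90413208e-04]), 'tau': array([-4.39328887e-04, -4.80626893e+01,  2.98533082e+01,  1.93422264e-02,
       -1.44838768e-04, -2.17053775e-05]), 'tcp_pos': array([ 0.14041187, -0.55708491,  0.23040443]), 'orientation': array([-0.08641328, -0.70172656, -0.08767865,  0.70173003]), 'wrist_force': array([-0.3710682 , -0.34633949, -0.22814386]), 'ft_torque': array([-0.00407252,  0.05729251,  0.05376416]), 'finger_gap': 0.08537367846010657}
scene {'mtx': array([[462.4236853 ,   0.        , 327.36220691],
       [  0.        , 462.4236853 , 243.02066209],
       [  0.        ,   0.        ,   1.        ]]), 'R': array([[ 0.52459644,  0.85131726,  0.00758262],
       [ 0.63101688, -0.3828338 , -0.6747266 ],
       [-0.57150352,  0.35874393, -0.73802881]]), 't': array([-0.23539998, -0.2440405 ,  1.40540162])}
top {'mtx': array([[529.9952023
[... 195 characters left out ...]
-03],
       [-9.93469524e-01, -2.46440242e-02, -1.11404567e-01],
       [ 1.11425316e-01,  5.33922979e-04, -9.93772667e-01]]), 't': array([-0.02243088,  0.50344039,  1.28614113])}
wrist {'mtx': array([[419.57617097,   0.        , 323.77198444],
       [  0.        , 419.57617097, 242.20761591],
       [  0.        ,   0.        ,   1.        ]]), 'mount': array([[-3.39395802e-04, -3.13561352e-01,  9.49567883e-01,
        -1.43260253e-01],
       [ 9.99999940e-01, -3.74405503e-05,  3.45057871e-04,
         9.85747922e-04],
       [-7.26444683e-05,  9.49567943e-01,  3.13561345e-01,
        -8.06249730e-02],
       [ 0.00000000e+00,  0.00000000e+00,  0.00000000e+00,
         1.00000000e+00]])}
```

View pics/scene0.png

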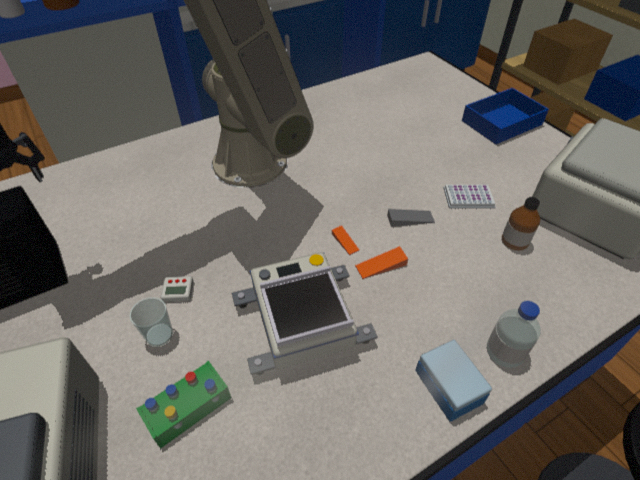

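View pics/top0.png

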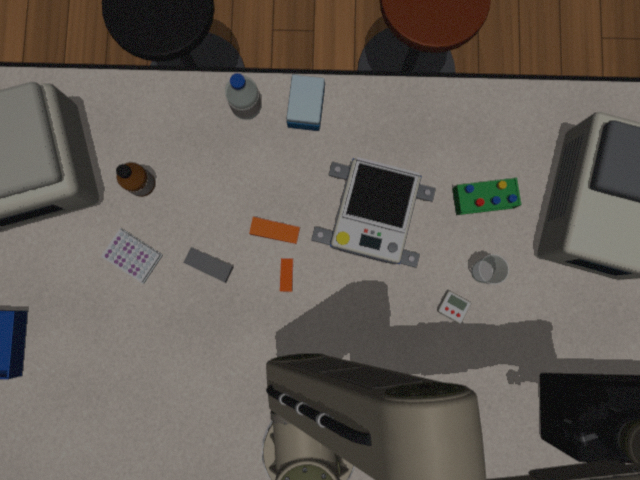

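View pics/wrist0.png

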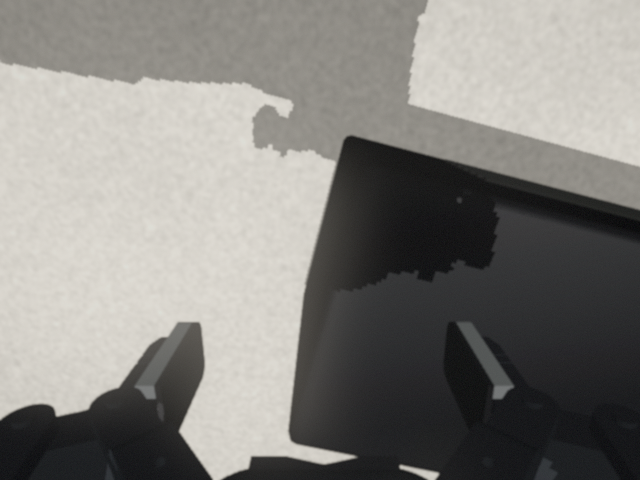

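```bash
cat > h.py <<'E'
from workcell import readout,cams,env,finder
import cv2,numpy as np
from scipy.spatial.transform import Rotation as Rn
def RT(c,state=None):
    p=cams.camera_params(c)
    if c!='wrist': return p['mtx'],np.array(p['R']),np.array(p['t'])
    s=state or readout.get_state()
    q=s['orientation'];Rt=Rn.from_quat([q[1],q[2],q[3],q[0]]).as_matrix()
    T=np.eye(4);T[:3,:3]=Rt;T[:3,3]=s['tcp_pos'];M=np.linalg.inv(T@p['mount'])
    return p['mtx'],M[:3,:3],M[:3,3]
def proj(c,X,cal=None):
    K,R,t=cal or RT(c);x=(np.atleast_2d(X)@R.T+t)@K.T;return x[:,:2]/x[:,2:]
def back(c,uv,z,cal=None):
    K,R,t=cal or RT(c);d=np.linalg.inv(K)@np.array([uv[0],uv[1],1.]);d=R.T@d;o=-R.T@t
    return o+d*(z-o[2])/d[2]
E
python3 - <<'E'
from h import *
for c in ['scene','top']:
    im=cams.read_camera(c)
    for n in ['wedge','press_pad','shaker','short_foot']:
        for r in finder.regions_of(c,n)[:4]:
            z={'press_pad':.1,'wedge':.01,'shaker':.09,'short_foot':.04}[n]
            print(c,n,round(r['conf'],2),r['point'],r['pixels'].sum(),back(c,r['point'],z).round(3))
    x0,y0=(220,130) if c=='top' else (220,210)
    cr=im[y0:y0+150,x0:x0+200]
    cv2.imwrite(f'pics/{c}_z.png',cv2.resize(cr,None,fx=4,fy=4,interpolation=cv2.INTER_CUBIC))
E
```

```text
scene wedge 0.85 [381.5, 264.2] 864 [0.539 0.099 0.01 ]
scene wedge 0.75 [342.7, 240.3] 382 [0.424 0.061 0.01 ]
scene wedge 0.73 [405.1, 214.2] 621 [0.43  0.257 0.01 ]
scene wedge 0.66 [469.4, 199.1] 1103 [0.475 0.448 0.01 ]
scene press_pad 0.69 [317.6, 258.6] 145 [ 0.509 -0.064  0.1  ]
scene shaker 0.65 [302.4, 310.2] 9873 [ 0.604 -0.156  0.09 ]
scene short_foot 0.74 [301.5, 311.6] 9957 [ 0.576 -0.144  0.04 ]
top wedge 0.9 [272.4, 230.1] 878 [0.535 0.107 0.01 ]
top wedge 0.87 [209.1, 262.5] 886 [0.45  0.262 0.01 ]
top wedge 0.71 [287.1, 275.2] 400 [0.423 0.066 0.01 ]
top wedge 0.67 [136.9, 179.5] 971 [0.657 0.456 0.01 ]
top press_pad 0.69 [344.4, 239.7] 121 [ 0.505 -0.071  0.1  ]
top press_pad 0.43 [135.0, 179.6] 1008 [0.636 0.429 0.1  ]
top shaker 0.7 [373.9, 209.9] 7941 [ 0.579 -0.14   0.09 ]
top short_foot 0.96 [375.6, 210.7] 7954 [ 0.586 -0.15   0.04 ]
```

View pics/scene_z.png

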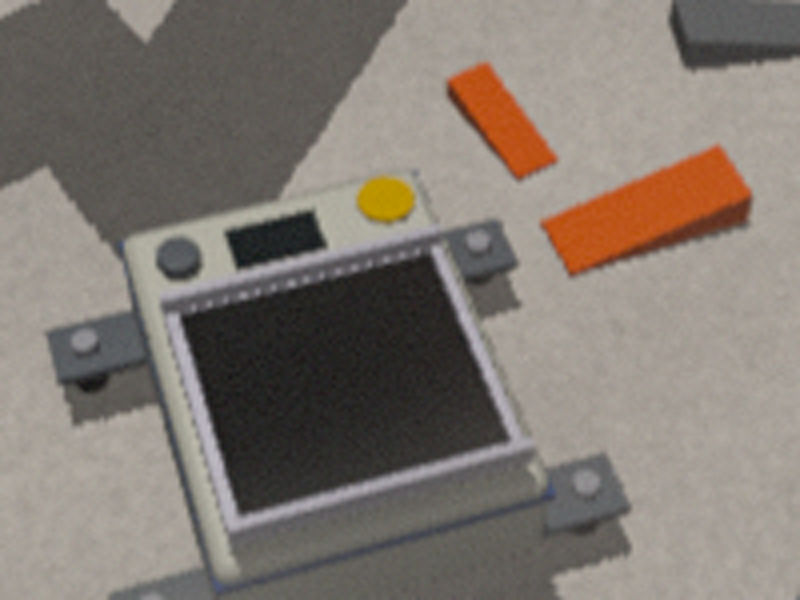

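View pics/top_z.png

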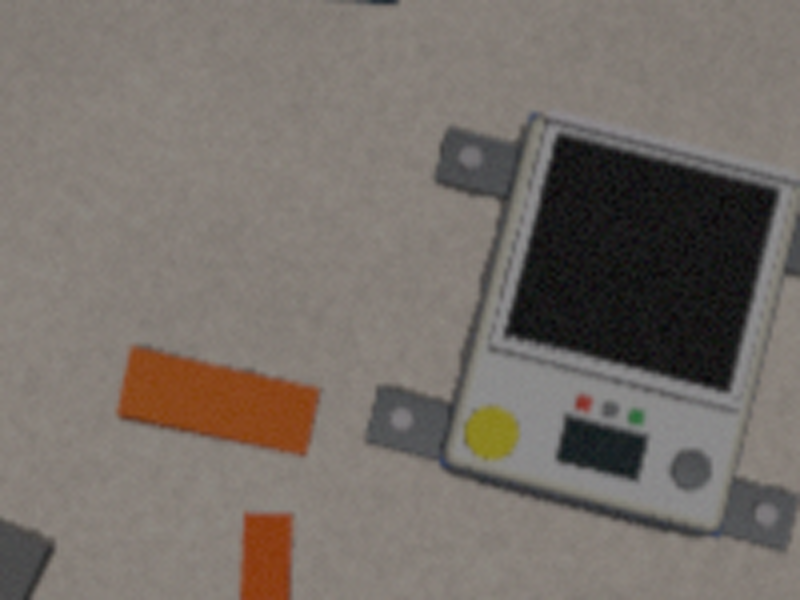

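```bash
cat >> h.py <<'E'
W=np.array([[x,y,z] for x,h in((-.06,.025),(.06,.003)) for y in(-.022,.022) for z in(0,h)])
def orange(im):
    hsv=cv2.cvtColor(im,cv2.COLOR_BGR2HSV);m=((hsv[...,0]<14)&(hsv[...,1]>170)&(hsv[...,2]>60)).astype(np.uint8)
    n,l,st,c=cv2.connectedComponentsWithStats(m);k=1+np.argmax(st[1:,4]);return (l==k).astype(np.uint8)
def posed(P,x,y,a):
    c,s=np.cos(a),np.sin(a);return np.c_[x+c*P[:,0]-s*P[:,1],y+s*P[:,0]+c*P[:,1],P[:,2]]
def fitwedge(masks,x0,cals):
    from scipy.optimize import minimize
    Ds=[]
    for m in masks:
        Ds.append(cv2.GaussianBlur(cv2.resize(m.astype(np.float32),None,fx=4,fy=4,interpolation=cv2.INTER_LINEAR),(0,0),2))
    def f(p):
        t=0
        for D,cal in zip(Ds,cals):
            uv=proj('',posed(W,p[0],p[1],p[2]),cal)*4+1.5
            h=cv2.convexHull(uv.astype(np.float32));M=np.zeros(D.shape,np.float32)
            cv2.fillConvexPoly(M,np.round(h*16).astype(np.int32),1.,cv2.LINE_AA if False else 8,4)
            t+=np.abs(M-D).sum()/D.sum()
        return t
    best=None
    for a in(0,.05,-.05):
        r=minimize(f,[x0[0],x0[1],x0[2]+a],method='Nelder-Mead',options=dict(initial_simplex=[[x0[0],x0[1],x0[2]+a],[x0[0]+.01,x0[1],x0[2]+a],[x0[0],x0[1]+.01,x0[2]+a],[x0[0],x0[1],x0[2]+a+.1]],xatol=1e-4,fatol=1e-4))
        if best is None or r.fun<best.fun:best=r
    return best.x,best.fun
E
python3 - <<'E'
from h import *
ims={c:cv2.imread(f'pics/{c}0.png') for c in('scene','top')}
x0=[.535,.107,-1.8]
for cs in (['scene'],['top'],['scene','top']):
    for a in(-1.75,-1.75+np.pi):
        print(cs,fitwedge([orange(ims[c]) for c in cs],[.535,.107,a],[RT(c) for c in cs]))
# screws
S={'top':[(470,157),(402,418),(767,513)],'scene':[(84,342),(477,241),(587,484)]}
from scipy.optimize import least_squares
F={'top':[(85,115),(-85,115),(-85,-115)],'scene':[(-85,-115),(-85,115),(85,115)]}
PADpx={'top':(491,432),'scene':(386,200)}
off={'top':(220,130),'scene':(220,210)}
def res(p,cs=('top','scene'),z=.047):
    r=[]
    for c in cs:
        P=np.array([(a/1000,b/1000,z) for a,b in F[c]]+[(-.086,.06,.1)])
        uv=proj(c,posed(P,*p)); o=np.array(S[c]+[PADpx[c]])/4.-.375+off[c]
        r.append((uv-o).ravel())
    return np.concatenate(r)
for cs in(('top',),('scene',),('top','scene')):
    r=least_squares(res,[.58,-.14,-.2],args=(cs,));print(cs,r.x,np.abs(r.fun).max());
print(r.fun.round(1))
p=r.x
P=np.array([(-.085,.115,.0),(-.086,.06,.1)]);print(posed(P,*p))
E
```

```text
['scene'] (array([ 0.53238869,  0.10141087, -1.71092454]), np.float64(0.24126876890659332))
['scene'] (array([0.53114906, 0.10638918, 1.57944783]), np.float64(0.265414834022522))
['top'] (array([ 0.54427547,  0.10758412, -1.80052337]), np.float64(1.2790502309799194))
['top'] (array([ 1.1112412 , -0.283695  ,  0.81523419]), np.float64(0.8025550842285156))
['scene', 'top'] (array([ 0.53242754,  0.10136646, -1.71106347]), np.float64(1.5214338302612305))
['scene', 'top'] (array([0.53194873, 0.10690871, 1.58556254]), np.float64(1.536423921585083))
('top',) [ 0.57938546 -0.1447919  -0.22982878] 0.28583141071732143
('scene',) [ 0.58145542 -0.14687746 -0.23102634] 0.5186087567732329
('top', 'scene') [ 0.58027854 -0.14580131 -0.23055566] 0.8785190450547589
[ 0.5 -0.7  0.2 -0.2  0.3 -0.3  0.7 -0.3 -0.1 -0.7  0.4 -0.7  0.2 -0.9
  0.  -0. ]
[[ 0.52380731 -0.01442019  0.        ]
 [ 0.51026525 -0.06773635  0.1       ]]
```

```bash
cat >> h.py <<'E'
def orange_near(im,u,v,r=60):
    hsv=cv2.cvtColor(im,cv2.COLOR_BGR2HSV);m=(((hsv[...,0]<16)|(hsv[...,0]>175))&(hsv[...,1]>140)&(hsv[...,2]>40)).astype(np.uint8)
    w=np.zeros_like(m);u=int(u);v=int(v);w[max(v-r,0):v+r,max(u-r,0):u+r]=1;m*=w
    n,l,st,c=cv2.connectedComponentsWithStats(m);k=1+np.argmax(st[1:,4]);return (l==k).astype(np.uint8)
E
python3 - <<'E'
from h import *
ims={c:cv2.imread(f'pics/{c}0.png') for c in('scene','top')}
M={'scene':orange_near(ims['scene'],381,264),'top':orange_near(ims['top'],274,230)}
print({c:M[c].sum() for c in M})
for cs in (['scene'],['top'],['scene','top']):
    for a in(-1.75,-1.75+np.pi):
        print(cs,fitwedge([M[c] for c in cs],[.535,.107,a],[RT(c) for c in cs]))
E
```

```text
{'scene': np.uint64(836), 'top': np.uint64(815)}
['scene'] (array([ 0.53331967,  0.10097016, -1.73975196]), np.float64(0.10943455994129181))
['scene'] (array([0.53399912, 0.10704475, 1.54612326]), np.float64(0.2110539674758911))
['top'] (array([ 0.53592645,  0.10138244, -1.75777278]), np.float64(0.11155054718255997))
['top'] (array([0.53601121, 0.10325711, 1.36897903]), np.float64(0.10748746991157532))
['scene', 'top'] (array([ 0.53483065,  0.10097809, -1.74559225]), np.float64(0.24401402473449707))
['scene', 'top'] (array([0.53504032, 0.10346974, 1.39854456]), np.float64(0.38779520988464355))
```

```bash
cat >> h.py <<'E'
def plan(pos,yaw_y,s=None):
    """tool x down, tool y along direction yaw_y (or opposite, nearer)"""
    s=s or readout.get_state();q=s['orientation'];R=Rn.from_quat([q[1],q[2],q[3],q[0]]).as_matrix()
    best=None
    for k in(0,np.pi):
        y=np.array([np.cos(yaw_y+k),np.sin(yaw_y+k),0]);x=np.array([0,0,-1.]);T=np.c_[x,y,np.cross(x,y)]
        rv=Rn.from_matrix(R.T@T).as_rotvec()
        if best is None or np.linalg.norm(rv)<np.linalg.norm(best):best=rv
    print('shift',(R.T@(np.array(pos)-s['tcp_pos'])).round(4),'rot',best.round(4),'| j',s['joint_pos'].round(2))
    print('tcp',s['tcp_pos'].round(4),'F',s['wrist_force'].round(2),'T',s['clock'],'R',R.round(3).tolist())
E
python3 -c "
from h import *
plan((.551,.200,.23),-1.75+np.pi/2)
plan((.45,-.25,.23),-1.75+np.pi/2)"
```

```text
shift [ 0.0012 -0.6344 -0.5832] rot [-1.1448e+00  2.0000e-04 -2.0000e-04] | j [-1.46  0.31  0.05  1.3  -0.    1.43]
tcp [ 0.1405 -0.5576  0.2314] F [ 0.58 -0.28  0.15] T 0.65 R [[0.0, 0.244, -0.97], [-0.0, -0.97, -0.244], [-1.0, 0.0, 0.0]]
shift [ 0.0013 -0.2227 -0.3753] rot [-1.1448e+00  2.0000e-04 -2.0000e-04] | j [-1.46  0.31  0.05  1.3  -0.    1.43]
tcp [ 0.1405 -0.5576  0.2314] F [ 0.58 -0.28  0.15] T 0.65 R [[0.0, 0.244, -0.97], [-0.0, -0.97, -0.244], [-1.0, 0.0, 0.0]]
```

{"fn": "drive_tool", "kwargs": {"moves": [[[0,-0.044,-0.041,-0.085,0,0,100],[0,-0.088,-0.081,-0.17,0,0,210],[0,-0.132,-0.122,-0.25,0,0,210],[0,-0.176,-0.162,-0.33,0,0,210],[0,-0.22,-0.202,-0.42,0,0,210]]], "squeeze": 20}}

```text
clock: 1.27
tcp_pos: [0.2832, -0.2934, 0.2315]
orientation: [0.233, 0.668, 0.232, -0.668]
wrist_force: [1.6, -0.7, 0.1]
finger_gap: 0.0148
```

```bash
python3 -c "
from h import *
plan((.551,.200,.23),-1.75+np.pi/2)"
```

```text
shift [ 0.0013 -0.2209 -0.5161] rot [-7.225e-01  4.000e-04 -1.100e-03] | j [-1.   -0.01 -0.34  1.24  0.    1.47]
tcp [ 0.2832 -0.2934  0.2315] F [ 1.61 -0.67  0.13] T 1.275 R [[0.001, 0.62, -0.784], [-0.001, -0.784, -0.62], [-1.0, 0.001, -0.0]]
```

{"fn": "drive_tool", "kwargs": {"moves": [[[0,-0.022,-0.052,-0.072,0,0,210],[0,-0.044,-0.103,-0.145,0,0,210],[0,-0.066,-0.155,-0.217,0,0,210],[0,-0.088,-0.206,-0.29,0,0,210],[0,-0.11,-0.258,-0.36,0,0,210]]]}}

```text
clock: 1.9
tcp_pos: [0.4182, -0.0454, 0.2319]
orientation: [0.35, 0.616, 0.348, -0.615]
wrist_force: [1.5, -1.0, -0.9]
finger_gap: 0.0152
```

```bash
python3 -c "
from h import *
plan((.551,.200,.1),-1.75+np.pi/2)"
```

```text
shift [ 0.1318 -0.0124 -0.2788] rot [-0.3602  0.0006 -0.0026] | j [-0.3   0.01 -0.32  1.24 -0.    1.81]
tcp [ 0.4182 -0.0454  0.2319] F [ 1.52 -1.03 -0.93] T 1.9 R [[0.002, 0.858, -0.514], [-0.001, -0.514, -0.858], [-1.0, 0.003, 0.0]]
```

{"fn": "drive_tool", "kwargs": {"moves": [[[0,-0.002,-0.056,-0.072,0,0,210],[0,-0.005,-0.112,-0.145,0,0,210],[0,-0.007,-0.168,-0.217,0,0,210],[0.01,-0.01,-0.224,-0.29,0,0,210],[0.03,-0.012,-0.279,-0.36,0,0,210]]]}}

```text
clock: 2.52
tcp_pos: [0.5527, 0.2022, 0.2025]
orientation: [0.455, 0.543, 0.453, -0.541]
wrist_force: [0.8, -1.1, 0.5]
finger_gap: 0.015
```

```bash
python3 - <<'E'
from h import *
plan((.551,.200,.03),-1.75+np.pi/2)
s=readout.get_state();im=cams.read_camera('wrist');cv2.imwrite('pics/w1.png',im)
im=cams.read_camera('top');cv2.imwrite('pics/t1.png',cv2.resize(im[130:280,200:400],None,fx=4,fy=4,interpolation=cv2.INTER_CUBIC))
E
```

```text
shift [ 0.1725 -0.0022  0.0025] rot [ 0.0025  0.0001 -0.0052] | j [ 0.22  0.34  0.02  1.24 -0.    1.96]
tcp [0.5527 0.2022 0.2025] F [ 0.75 -1.05  0.47] T 2.525 R [[0.005, 0.984, -0.176], [-0.001, -0.176, -0.984], [-1.0, 0.005, 0.0]]
```

View pics/w1.png

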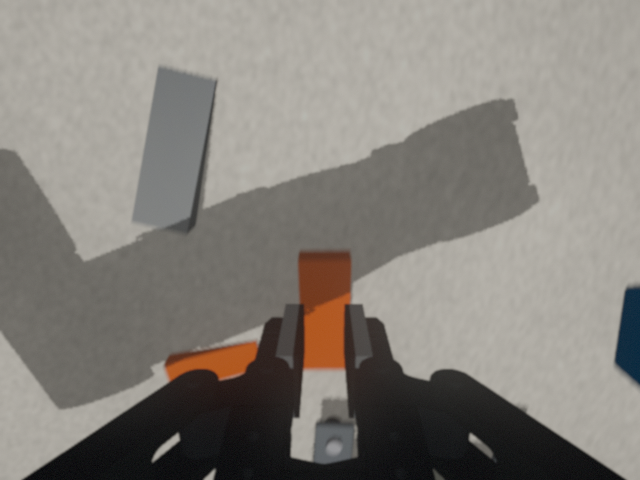

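View pics/t1.png

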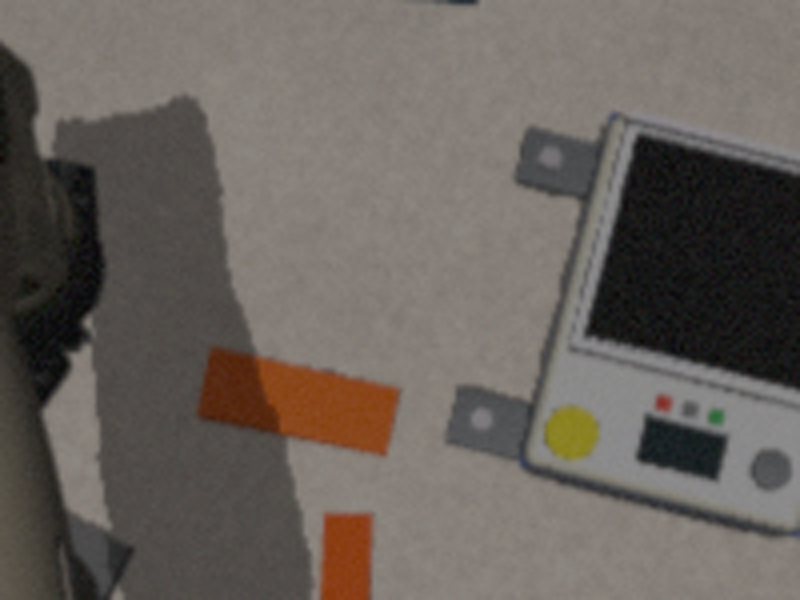

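```bash
python3 - <<'E'
from h import *
cal=RT('wrist')
im=cv2.imread('pics/w1.png');cv2.imwrite('pics/w1z.png',cv2.resize(im[235:470,270:390],None,fx=2.5,fy=2.5,interpolation=cv2.INTER_CUBIC))
for uv,z in(((299,252),.025),((351,252),.025),((303,368),.003),((348,368),.003),((334,447),.047)):
    print(uv,back('wrist',uv,z,cal).round(4))
a=-1.75
for p in ((.535,.101,-1.75),(.535,.101,-1.75)):
    print(posed(W,*p).round(4)[[3,1,7,5]], proj('wrist',posed(W,*p),cal).round(1)[[3,1,7,5]])
print(proj('wrist',posed(np.array([(-.085,.115,.047)]),.5803,-.1458,-.2306),cal))
E
```

```text
(299, 252) [0.5271 0.1746 0.025 ]
(351, 252) [0.5681 0.1674 0.025 ]
(303, 368) [0.5059 0.0522 0.003 ]
(348, 368) [0.5477 0.0449 0.003 ]
(334, 447) [ 0.5253 -0.0027  0.047 ]
[[0.5673 0.1561 0.025 ]
 [0.524  0.164  0.025 ]
 [0.546  0.038  0.003 ]
 [0.5027 0.0459 0.003 ]] [[352.2 265. ]
 [297.8 264.8]
 [347.3 374.4]
 [300.9 374.1]]
[[0.5673 0.1561 0.025 ]
 [0.524  0.164  0.025 ]
 [0.546  0.038  0.003 ]
 [0.5027 0.0459 0.003 ]] [[352.2 265. ]
 [297.8 264.8]
 [347.3 374.4]
 [300.9 374.1]]
[[334.53006427 457.55483287]]
```

View pics/w1z.png

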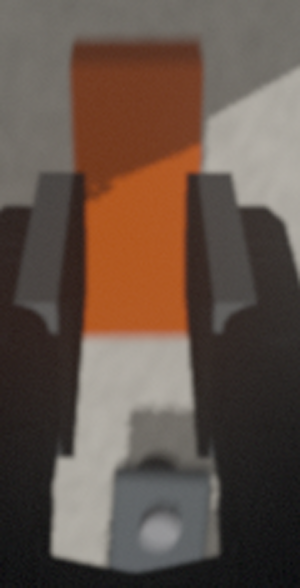

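{"fn": "drive_tool", "kwargs": {"moves": [[[0.045,0,0,0,0,0,210],[0.09,0,0,0,0,-0.003,210],[0.135,0,0,0,0,-0.005,210],[0.175,0,0,0,0,-0.005,210],[0.191,0,0,0,0,-0.005,210]]]}}

```text
clock: 3.25
tcp_pos: [0.5499, 0.2031, 0.0053]
orientation: [-0.453, -0.539, -0.456, 0.544]
wrist_force: [1.3, 0.2, -0.3]
finger_gap: 0.0153
```

```bash
python3 - <<'E'
from h import *
s=readout.get_state()
plan((.551,.185,.009),-1.75+np.pi/2,s)
im=cams.read_camera('wrist');cv2.imwrite('pics/w2.png',im)
im=cams.read_camera('scene');cv2.imwrite('pics/s2.png',cv2.resize(im[170:320,270:470],None,fx=4,fy=4,interpolation=cv2.INTER_CUBIC))
E
```

```text
shift [-0.0037  0.0042  0.0177] rot [0.0049 0.0027 0.0092] | j [ 0.22  0.5  -0.26  0.82  0.    1.96]
tcp [0.5499 0.2031 0.0053] F [ 1.27  0.18 -0.26] T 3.25 R [[-0.01, 0.985, -0.173], [-0.001, -0.173, -0.985], [-1.0, -0.009, 0.003]]
```

View pics/w2.png

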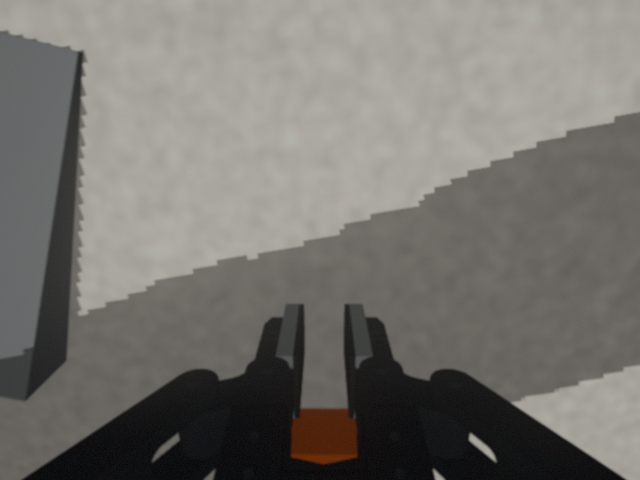

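View pics/s2.png

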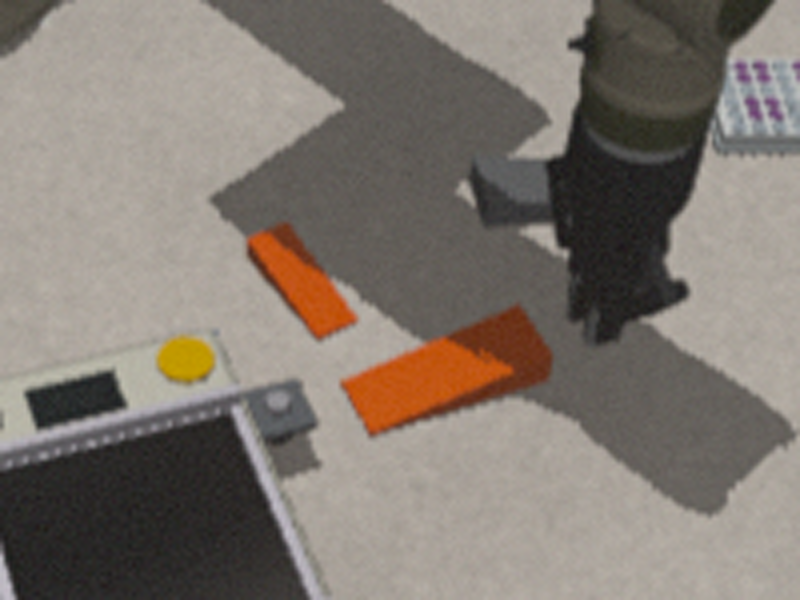

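{"fn": "drive_tool", "kwargs": {"moves": [[[-0.002,0.001,0.007,0.003,0,0.005,210],[-0.003,0.002,0.014,0.005,0,0.008,210],[-0.003,0.003,0.02,0.005,0,0.008,210],[-0.003,0.003,0.026,0.005,0,0.008,210],[-0.003,0.003,0.032,0.005,0,0.008,210]]]}}

```text
clock: 3.98
tcp_pos: [0.548, 0.1709, 0.0094]
orientation: [-0.454, -0.542, -0.453, 0.543]
wrist_force: [0.4, -0.6, -0.2]
finger_gap: 0.0151
```

```bash
python3 - <<'E'
from h import *
s=readout.get_state()
plan((.5425,.089,.009),-1.75+np.pi/2,s)
E
```

```text
shift [0.0006 0.0092 0.0815] rot [-0.0001  0.0022  0.0001] | j [ 0.16  0.47 -0.3   0.8  -0.    1.91]
tcp [0.548  0.1709 0.0094] F [ 0.37 -0.56 -0.18] T 3.975 R [[-0.001, 0.984, -0.178], [-0.002, -0.178, -0.984], [-1.0, -0.0, 0.002]]
```

Push the first part, with a 6–7° lateral drift.

{"fn": "drive_tool", "kwargs": {"moves": [[[0,0.001,0.008,0,0,0,210],[0,0.002,0.016,0,0,0,210],[0,0.003,0.024,0,0,0,210],[0,0.004,0.032,0,0,0,210],[0,0.0045,0.04,0,0,0,210]]]}}

```text
clock: 4.6
tcp_pos: [0.5453, 0.1301, 0.0094]
orientation: [-0.454, -0.542, -0.453, 0.543]
wrist_force: [0.6, 1.3, -1.0]
finger_gap: 0.0156
```

```bash
python3 - <<'E'
from h import *
s=readout.get_state()
plan((.5425,.089,.009),-1.75+np.pi/2,s)
im=cams.read_camera('scene');cv2.imwrite('pics/s3r.png',im);cv2.imwrite('pics/s3.png',cv2.resize(im[190:340,250:450],None,fx=4,fy=4,interpolation=cv2.INTER_CUBIC))
im2=cams.read_camera('top');cv2.imwrite('pics/t3r.png',im2);cv2.imwrite('pics/t3.png',cv2.resize(im2[150:300,220:420],None,fx=4,fy=4,interpolation=cv2.INTER_CUBIC))
M=[orange_near(im,365,270,40)]
print(fitwedge(M,[.533,.06,-1.75],[RT('scene')]))
E
```

```text
shift [0.0005 0.0046 0.0409] rot [-0.0002  0.0023  0.0002] | j [ 0.09  0.45 -0.33  0.79 -0.    1.84]
tcp [0.5453 0.1301 0.0094] F [ 0.56  1.25 -1.04] T 4.6 R [[-0.001, 0.984, -0.178], [-0.002, -0.178, -0.984], [-1.0, -0.0, 0.002]]
(array([ 0.53062951,  0.06217698, -1.7460102 ]), np.float64(0.1617031842470169))
```

View pics/s3.png

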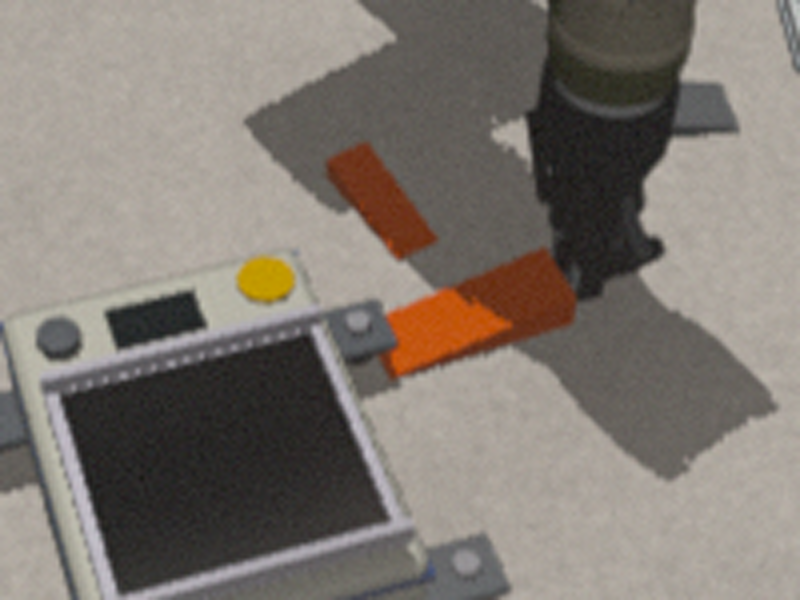

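View pics/t3.png

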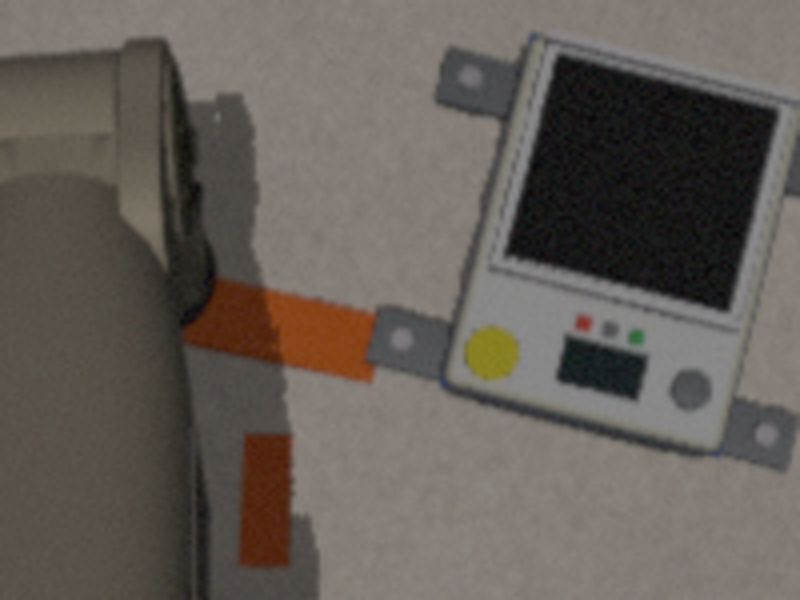

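{"fn": "drive_tool", "kwargs": {"moves": [[[0,0.001,0.006,0,0,0,210],[0,0.0015,0.012,0,0,0,210],[0,0.0025,0.018,0,0,0,210],[0,0.003,0.024,0,0,0,210],[0,0.0035,0.03,0,0,0,210]]]}}

```text
clock: 5.32
tcp_pos: [0.5432, 0.0992, 0.0095]
orientation: [-0.453, -0.542, -0.452, 0.544]
wrist_force: [0.6, 0.4, -0.7]
finger_gap: 0.015
```

```bash
python3 - <<'E'
from h import *
s=readout.get_state()
plan((.5425,.089,.009),-1.75+np.pi/2,s)
E
```

```text
shift [0.0006 0.0012 0.0102] rot [-0.0012  0.0027  0.0004] | j [ 0.04  0.44 -0.35  0.78 -0.    1.79]
tcp [0.5432 0.0992 0.0095] F [ 0.61  0.44 -0.68] T 5.325 R [[-0.001, 0.984, -0.179], [-0.003, -0.179, -0.984], [-1.0, -0.0, 0.003]]
```

Now slowly, ~1 mm per row.

{"fn": "drive_tool", "kwargs": {"moves": [[[0,0.0002,0.001,0,0,0,210],[0,0.0004,0.0025,0,0,0,210],[0,0.0006,0.004,0,0,0,210],[0,0.0008,0.0055,0,0,0,210],[0,0.001,0.007,0,0,0,210]]]}}

```text
clock: 5.95
tcp_pos: [0.543, 0.0927, 0.0096]
orientation: [-0.453, -0.542, -0.453, 0.543]
wrist_force: [0.6, 3.4, -0.5]
finger_gap: 0.0153
```

```bash
python3 - <<'E'
from h import *
s=readout.get_state()
plan((.5425,.089,.009),-1.75+np.pi/2,s)
im=cams.read_camera('scene');cv2.imwrite('pics/s4.png',cv2.resize(im[200:350,240:440],None,fx=4,fy=4,interpolation=cv2.INTER_CUBIC))
E
```

```text
shift [0.0006 0.0002 0.0037] rot [-0.0008  0.0013  0.0004] | j [ 0.02  0.44 -0.36  0.78 -0.    1.77]
tcp [0.543  0.0927 0.0096] F [ 0.61  3.4  -0.47] T 5.95 R [[-0.001, 0.984, -0.179], [-0.001, -0.179, -0.984], [-1.0, -0.0, 0.001]]
```

View pics/s4.png

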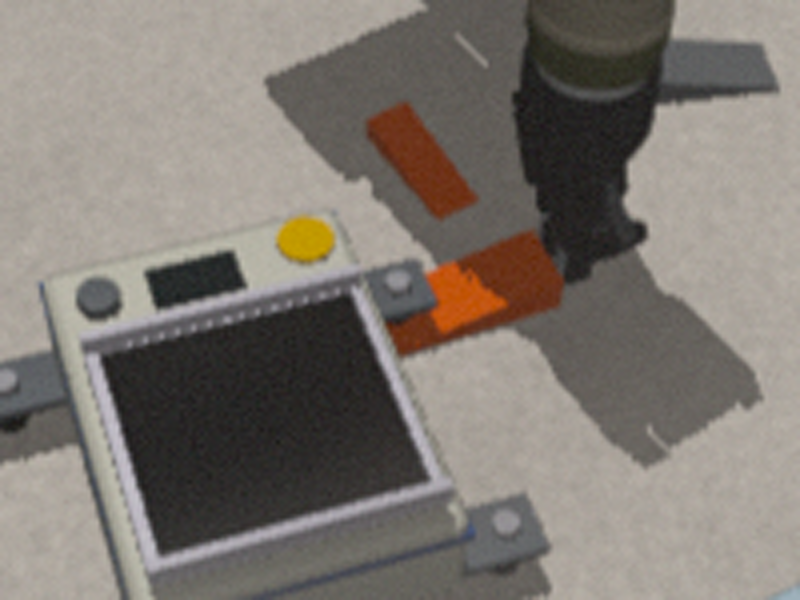

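{"fn": "drive_tool", "kwargs": {"moves": [[[0,0.0001,0.0005,0,0,0,210],[0,0.0002,0.001,0,0,0,210],[0,0.0002,0.0015,0,0,0,210],[0,0.0003,0.002,0,0,0,210],[0,0.0003,0.002,0,0,0,210]]]}}

```text
clock: 6.62
tcp_pos: [0.5431, 0.0913, 0.0096]
orientation: [-0.453, -0.543, -0.453, 0.543]
wrist_force: [0.2, 6.1, -0.2]
finger_gap: 0.0155
```

{"fn": "drive_tool", "kwargs": {"moves": [[[0,0.0001,0.001,0,0,0,210],[0,0.0002,0.0015,0,0,0,210],[0,0.0002,0.002,0,0,0,210],[0,0.0002,0.002,0,0,0,210],[0,0.0002,0.002,0,0,0,210]]]}}

```text
clock: 7.25
tcp_pos: [0.5431, 0.0906, 0.0097]
orientation: [0.453, 0.543, 0.454, -0.542]
wrist_force: [0.5, 7.4, -0.8]
finger_gap: 0.0149
```

```bash
python3 - <<'E'
from h import *
print(readout.get_state()['wrist_force'])
im=cams.read_camera('scene');cv2.imwrite('pics/s5r.png',im);cv2.imwrite('pics/s5.png',cv2.resize(im[200:350,240:440],None,fx=4,fy=4,interpolation=cv2.INTER_CUBIC))
a=cv2.imread('pics/scene0.png')
# shaker motion vs start: platform region phase corr
g=lambda i:cv2.cvtColor(i[255:370,230:345],cv2.COLOR_BGR2GRAY).astype(np.float32)
print(cv2.phaseCorrelate(g(a),g(im),cv2.createHanningWindow((115,115),cv2.CV_32F)))
E
```

```text
[ 0.53149386  7.36570341 -0.7582733 ]
((-0.13044457487381322, 0.10844951153983118), 0.9750113778644138)
```

View pics/s5.png

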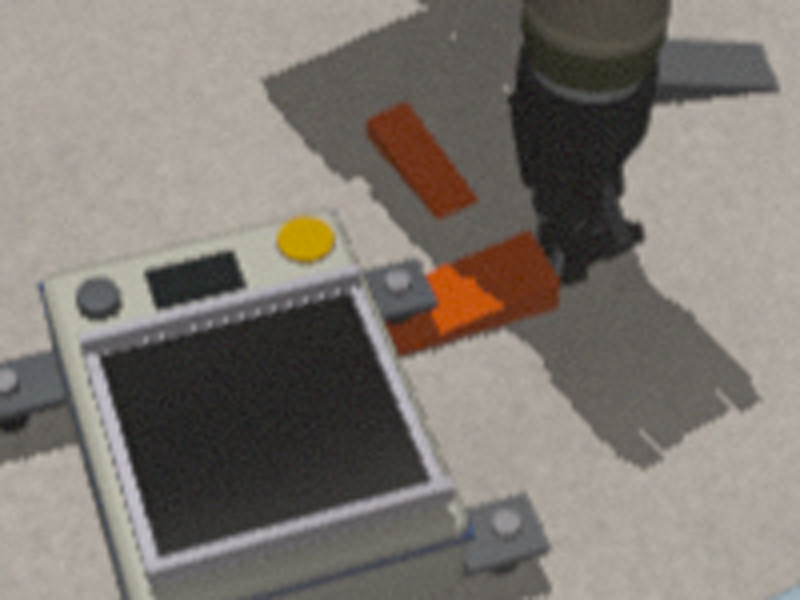

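{"fn": "drive_tool", "kwargs": {"moves": [[[0,0,-0.01,0,0,0,210],[0,0,-0.03,0,0,0,210],[-0.03,0,-0.045,0,0,0,255],[-0.09,0,-0.045,0,0,0,255],[-0.15,0,-0.04,0,0,0,255]]]}}

```text
clock: 7.92
tcp_pos: [0.5498, 0.1307, 0.1611]
orientation: [0.453, 0.543, 0.454, -0.542]
wrist_force: [0.5, 0.0, 0.6]
finger_gap: 0.0002
```

```bash
python3 - <<'E'
from h import *
s=readout.get_state()
plan((.5103,-.0677,.16),-1.75+np.pi/2,s)
im=cams.read_camera('scene');cv2.imwrite('pics/s6r.png',im);cv2.imwrite('pics/s6.png',cv2.resize(im[200:350,240:440],None,fx=4,fy=4,interpolation=cv2.INTER_CUBIC))
s=readout.get_state();cal=RT('wrist',s);im=cams.read_camera('wrist');cv2.imwrite('pics/w6.png',im)
print(proj('wrist',posed(np.array([(-.085,.115,.047),(-.086,.06,.1)]),.5803,-.1458,-.2306),cal))
E
```

```text
shift [ 0.0007 -0.004   0.2023] rot [ 0.002  -0.0017  0.001 ] | j [ 0.09  0.32 -0.11  1.13  0.    1.84]
tcp [0.5498 0.1307 0.1611] F [0.53 0.05 0.59] T 7.925 R [[-0.001, 0.984, -0.176], [0.002, -0.176, -0.984], [-1.0, -0.001, -0.002]]
[[316.10072791 414.79148623]
 [310.43690191 533.77928939]]
```

View pics/s6.png

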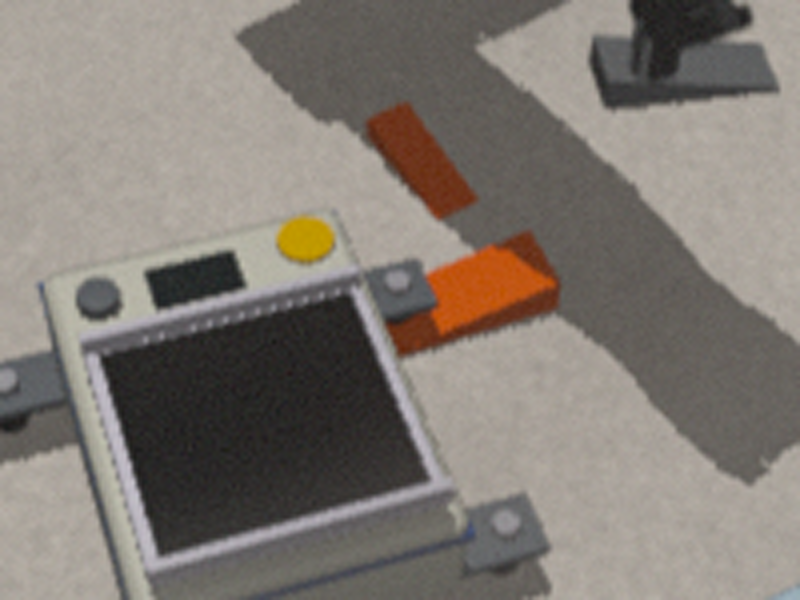

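View pics/w6.png

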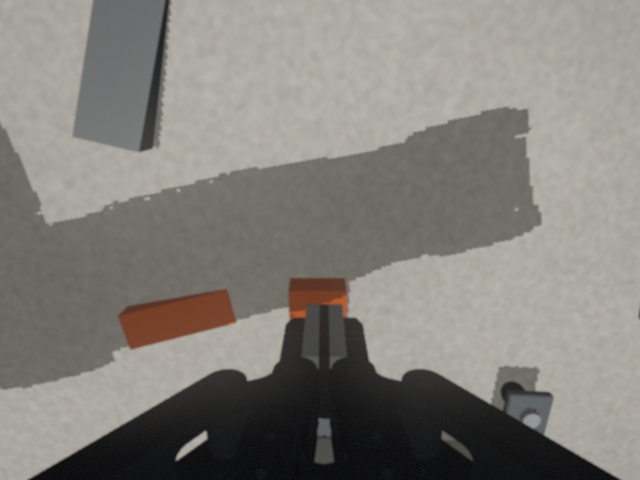

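{"fn": "drive_tool", "kwargs": {"moves": [[[0,-0.001,0.05,0,0,0,255],[0,-0.002,0.1,0,0,0,255],[0,-0.003,0.15,0,0,0,255],[0,-0.004,0.195,0,0,0,255],[0.02,-0.004,0.202,0,0,0,255]]]}}

```text
clock: 8.65
tcp_pos: [0.5162, -0.0699, 0.1472]
orientation: [0.456, 0.548, 0.449, -0.539]
wrist_force: [1.0, 0.7, -0.2]
finger_gap: -0.0001
```

{"fn": "drive_tool", "kwargs": {"moves": [[[0.01,0,0,0,0,0,255],[0.02,0,0,0,0,0,255],[0.025,0,0,0,0,0,255],[0.025,0,0,0,0,0,255],[0.025,0,0,0,0,0,255]]]}}

```text
clock: 9.28
tcp_pos: [0.5169, -0.0696, 0.1226]
orientation: [0.456, 0.548, 0.449, -0.538]
wrist_force: [0.2, -0.1, -0.3]
finger_gap: 0.0002
```

```bash
python3 - <<'E'
from h import *
s=readout.get_state()
plan((.5103,-.0677,.1),-1.75+np.pi/2,s)
im=cams.read_camera('scene');cv2.imwrite('pics/s7r.png',im);cv2.imwrite('pics/s7.png',cv2.resize(im[210:310,250:383],None,fx=6,fy=6,interpolation=cv2.INTER_CUBIC))
print((proj('scene',s['tcp_pos'])-[250,210])*6)
E
```

```text
shift [ 0.0225 -0.0072 -0.0006] rot [-0.0017 -0.0035 -0.0161] | j [-0.29  0.26 -0.3   0.99  0.01  1.46]
tcp [ 0.5169 -0.0696  0.1226] F [ 0.17 -0.08 -0.3 ] T 9.275 R [[0.016, 0.984, -0.18], [0.001, -0.18, -0.984], [-1.0, 0.016, -0.004]]
[[401.25114536 270.97171224]]
```

View pics/s7.png

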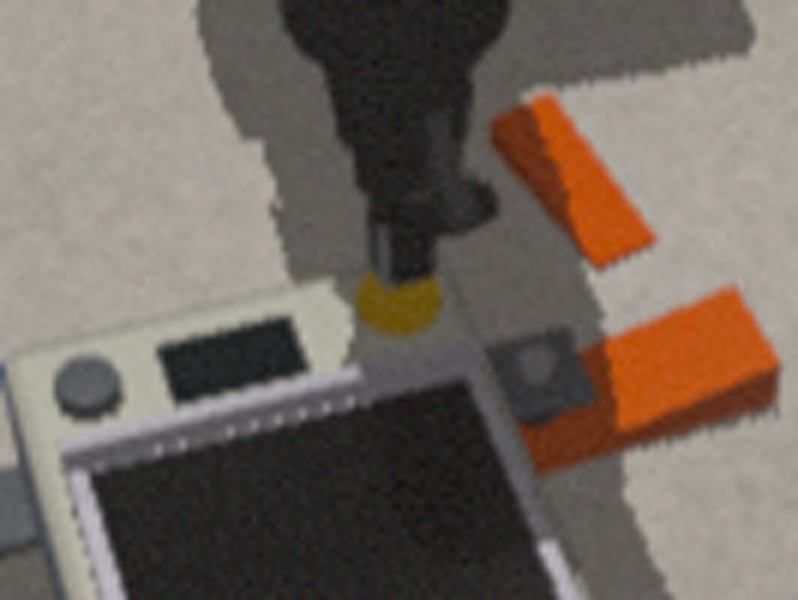

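{"fn": "drive_tool", "kwargs": {"moves": [[[0.003,-0.003,0,0,0,-0.008,255],[0.006,-0.006,0,0,0,-0.016,255],[0.01,-0.007,0,0,0,-0.016,255],[0.014,-0.007,0,0,0,-0.016,255],[0.018,-0.007,0,0,0,-0.016,255]]]}}

```text
clock: 9.95
tcp_pos: [0.5103, -0.0685, 0.1042]
orientation: [0.452, 0.544, 0.454, -0.542]
wrist_force: [-0.1, -0.2, -0.3]
finger_gap: -0.0
```

{"fn": "drive_tool", "kwargs": {"moves": [[[0.001,0,0,0,0,0,255],[0.002,0,0,0,0,0,255],[0.003,0,0,0,0,0,255],[0.004,0,0,0,0,0,255],[0.005,0,0,0,0,0,255]]]}}

```text
clock: 10.58
tcp_pos: [0.5104, -0.0685, 0.0993]
orientation: [0.452, 0.544, 0.453, -0.542]
wrist_force: [-2.2, 1.3, 7.7]
finger_gap: 0.0001
```

{"fn": "drive_tool", "kwargs": {"moves": [[[0.001,0,0,0,0,0,255],[0.0015,0,0,0,0,0,255],[0.0015,0,0,0,0,0,255],[0.0015,0,0,0,0,0,255],[0.0015,0,0,0,0,0,255]]]}}

```text
clock: 11.2
tcp_pos: [0.5104, -0.0685, 0.0992]
orientation: [0.452, 0.544, 0.453, -0.542]
wrist_force: [-3.0, 1.4, 10.4]
finger_gap: -0.0001
```

```bash
python3 - <<'E'
from h import *
s=readout.get_state();print(s['tcp_pos'],s['wrist_force'])
im=cams.read_camera('scene');cv2.imwrite('pics/s8r.png',im);cv2.imwrite('pics/s8.png',cv2.resize(im[200:350,230:430],None,fx=4,fy=4,interpolation=cv2.INTER_CUBIC))
t=cams.read_camera('top');cv2.imwrite('pics/t8.png',t)
print(readout.get_state()['wrist_force'])
g=lambda i:cv2.cvtColor(i[300:370,230:370],cv2.COLOR_BGR2GRAY).astype(np.float32)
w=cv2.createHanningWindow((140,70),cv2.CV_32F)
for n in('scene0','s5r','s6r'):print(n,cv2.phaseCorrelate(g(cv2.imread(f'pics/{n}.png')),g(im),w))
g=lambda i:cv2.cvtColor(i[150:235,340:440],cv2.COLOR_BGR2GRAY).astype(np.float32)
print(cv2.phaseCorrelate(g(cv2.imread('pics/top0.png')),g(t),cv2.createHanningWindow((100,85),cv2.CV_32F)))
E
```

```text
[ 0.51043815 -0.06847217  0.09924176] [-3.02274985  1.3998005  10.38497969]
[-3.90569433  1.31373709 10.73917734]
scene0 ((-0.0017556434764713913, 0.18147900570364328), 0.9765966681786525)
s5r ((-0.055095876226033624, -0.01039335035200395), 0.958744161106922)
s6r ((0.005873000684701424, 0.019057052086935755), 0.9833551755657902)
((-0.1026476703108159, -0.04520825394158834), 0.666797668615977)
```

View pics/s8.png

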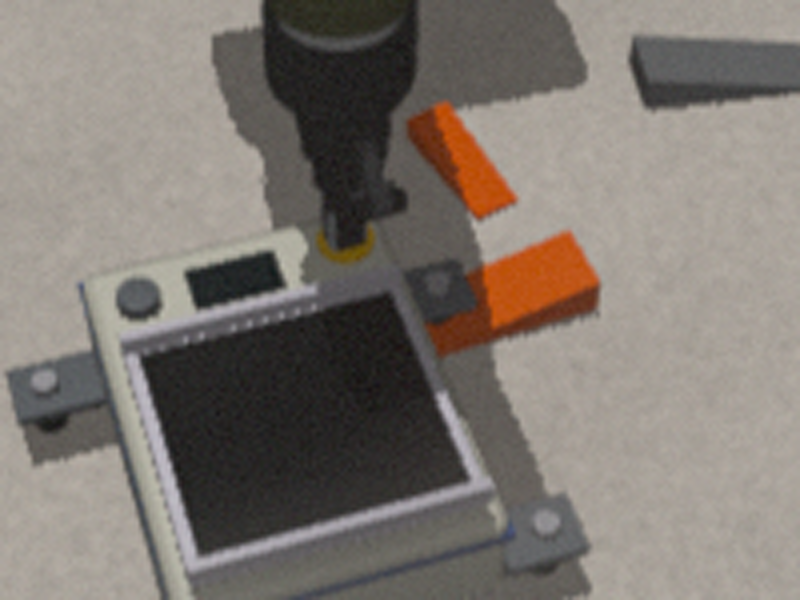

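```bash
python3 -c "
from h import *
s=readout.get_state();print(s['tcp_pos'],s['wrist_force'],s['clock']);print(env.hand_in())"
```

```text
[ 0.51040361 -0.06844105  0.0992558 ] [-3.90569433  1.31373709 10.73917734] 11.3
the job is handed in; nothing more can be done
None
```

I pushed the larger orange wedge thin end first under the hanging foot and handed the job in at 11.3 s, with the fingertips pressing the yellow pad at about 10.7 N.

- **Wedge:** the push force rose from about 1 N while it slid to 7.4 N as it jammed. It was never lifted, and it stayed in place when I backed off.
- **Pressing and rocking:** from 7.7 to 10.7 N the fingertip height stayed at about 99.2 mm. The last pictures show no tilt, so the rocking has stopped.
- **Shaker position:** the pictures put its shift from the start at about 0.1–0.2 pixel, roughly 0.5 mm or less.
- **Bystanders and look-alikes:** nothing else was touched on purpose, and the small orange and the grey wedge look unmoved. I did not check the other bystanders separately.
- **Disagreements:**
  - One wrist picture put the wedge and foot about 6–10 mm off the positions from the fixed cameras along the push. I used the fixed cameras and let the force decide where to stop.
  - While pressing there was also a sideways force of 3–4 N on the fingertips.

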